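Square a flat-edged glass clock face in its drilling jig

ROBOT

A 7-joint arm with a two-finger parallel gripper is mounted at the origin on the work surface. World frame = base frame: x ahead of the robot, y to its left, z up, the work surface at z = 0. Lengths are in m, angles in rad, forces in N, time in s.
With the tool pointing down it reaches from about 0.4 to 0.9 m from the base axis. Payload 5.5 kg.
Tool frame: the origin (TCP) lies midway between the tips of the shut fingers; the grasp point (between the pads) lies 19 mm behind it (env.tcp_to_grasp is the distance from the TCP to the grasp point, in m); z points along the fingers, y is the line along which they close (so a half turn about z gives the same grasp; the last joint's range is limited). The gripper opens to 85 mm and grips with 20 to 120 N. Pads are 22 mm wide; open, the fingers measure 114 mm over their backs; the gripper's body (76 mm by 85 mm) begins 54 mm behind the grasp point. The pads swing forward as they close: fully open they stand 13 mm farther back than shut.
Start: joints at [1.589, 0.501, -0.427, 1.55, 0.221, 1.138, -0.21], TCP at [0.158, -0.631, 0.206] pointing down, gripper open.
Joint ranges: [-2.88, 2.88], [-0.31, 2.03], [-1.54, 1.56], [0.2, 2.42], [-1.41, 4.55], [0.19, 2.02], [-2.57, 2.57]. Speed limits (rad/s): [2.57, 2.57, 3.14, 3.14, 3.14, 3.14, 3.14].

INTERFACE

Orientations are given as a rotation vector (axis times angle).
In Python, from rig import read_state, vision, env gives the robot as it stands.
- The arm moves only by the tool move_arm, never from a script. Its argument "increments" is a list of rows, each a list of 7 numbers: the shift along the tool's x, y, z normalised to -1 to 1, where 1 is 120 mm, then the turn, a rotation vector about the tool's x, y, z normalised to -1 to 1, where 1 is pi/4 rad, then the closure, from 0 (fully open) to 1 (shut). In form: [[x, y, z, rx, ry, rz, hand], ...]. A call has 1 to 10 rows; each row is the pose to reach, as a shift and turn from the pose commanded when the call began, along the tool's axes at that moment; what a row does not reach only later rows make up. A row lasts 1/8 s, in which the tool goes at most 62.5 mm and 10.7 degrees, less where a joint would pass 70% of its speed; a pose out of reach is approached as far as the arm can. A call with a number of a shift or a turn outside -1 to 1 is refused whole. A call with a gripper value outside its range is refused whole. The fingers move at their own pace and stop on an object; "squeeze" is the grip in N (left out, the last holds). Time passes only in rows, so rows that repeat a pose let the fingers close. It gives the time, the measured TCP pose, the force, the opening and the grip force at its end, in the units of the state.
- read_state(): the state, without advancing time (a new reading comes with each control period).
- vision.grab_frame(name): name is "scene" or "top" or "wrist"; returns (picture, depth): 420x560x3 uint8, red, green, blue; 420x560 float32, m along the optical axis (not along the pixel's ray), 0 where there is no reading.
- vision.get_calibration(name): a dict with "fx", "fy", "cx", "cy" (pixels), "position" and "attitude" of the camera in the world. Camera axes: x right, y up, looking along -z (the intrinsics and any distortion apply to the point x, -y, -z); pixel columns grow to the right and rows downward; lengths in m; the calibration is good to about 2 mm. A picture is of the moment at which its call begins: read the wrist's pose just before it. get_calibration takes no time and is no camera call; for the wrist camera it gives the pose at the moment of the call.
- env.job_done(): hands the job in; it is judged then, once.
Trained networks look in the newest picture that a camera, given by its name, has taken for a name from the list of things; names that differ only in an ending like _2 or _b are one class to them, and where a whole thing is asked for, a point or a joint stands for the part that bears it (a point fixed in the world has none). Each returns a list of dicts, best first, with "score" (0 to 1); they miss things now and then, are a little off and sometimes report something else, mostly with a low value. They report only what shows in the picture. A call takes as long as a camera call. They do not tell look-alikes from the thing itself.
- vision.boxes_of(camera, label): "bbox" ([left, top, right, bottom] in pixels, round what is visible of it).
The state is a dict: "time": time; "q": joint angles; "joint_vel": joint speeds; "joint_torque": joint torques, N m; "tcp_pos": TCP position; "orientation": TCP orientation; "wrist_force": force on the tool from outside, world axes, zero at the start; "ft_torque": the same for the moment, N m; "gripper_width": opening from 0.0 (shut) to 1.0 (fully open); "grasp_force": force on a finger pad.
Only numpy, scipy, OpenCV 4.12 (cv2) and the standard library are available. Lean on these libraries where they do the work, as an engineer would, in place of code of your own. Each camera call takes 0.05 s, during which the arm holds its last target. There are 200 camera calls.

TASK

On the white jig board a glass clock face, round with one straight edge, sits on a centre pin. Turn it on the pin by its knob until the straight edge faces the sliding metal bar, and slide the bar up until it lies against that edge. Keep the glass down on its pin, and leave the other glass, the fully round one, where it is.

Things in the scene. Friction and masses are not known exactly. Their poses are not given: they have to be found in the camera images.
- face: Glass face on the jig: disc 160 mm wide, 8 thick, with a straight edge 64 mm from its centre, square to its +y. Origin: under its centre hole (3 mm play on a 10 mm pin, pin top 10 above origin); z up. It turns at 2-4 N. Fixed black knob at y -50: foot 40 wide to 14 mm up, then 24 mm round grip, 14 to 44 mm above origin. Starts 57-132 deg anticlockwise of its goal. Board top 12 mm above bench.
- fence_post (a point): Centre of the top of the steel post, 22 mm round, 36 mm tall, at the middle of the sliding aluminium bar (190 mm long, 250 with end shoes; 20 wide, top 29 mm above bench). Axes: x along the bar, z up, -y towards the pin, which lies straight ahead of the post. The bar's front face is 10 mm in front (-y) of the post's axis.
- fence (a joint): Slide of the bar, m: 0 = drawn back, grows towards the glass (-y of fence_post); friction 2 N, stays where left, end stop 0.056. Starts at 0 to 0.012. At 0.050 (3 mm either way for the pin's play) its face meets the straight edge of an aligned glass; otherwise it stops against the round edge.
- spare: Another glass of the same size with the same knob, but fully round, without straight edge or hole, lying loose on the bench on the side of the jig away from the bar; not to be disturbed. Origin: centre of its underside.
There are look-alikes about, which are no part of the job. What is shaped like the face but orange or pink is not meant.

How it is judged:
On the way:
1. the glass has been turned so that its straight edge faces the bar (angle between the y axis of face and the y axis of fence_post, either way round below 0.45 rad and y of fence_post in the frame of face above 0 m), for 0.1 s.
At the end, for the whole second after the job is handed in: the straight edge faces the bar, parallel to it within 10 degrees, and the bar's face is within 10 mm of the middle of the edge; the glass lies flat on the board, on its pin (within 15 mm of its first place) and at rest; the fully round glass is within 30 mm of its first place (angle between the y axis of face and the y axis of fence_post, either way round below 0.175 rad and y of fence_post in the frame of face between 0.06 and 0.084 m and distance of face from where it was at the start of the episode below 0.015 m and angle between face's own z axis and vertical below 0.05 rad and linear speed of face below 0.02 m/s and velocity of joint fence below 0.01 m/s and distance of spare from where it was at the start of the episode below 0.03 m); the robot touches nothing.
It fails at once if the glass is lifted off its pin (more than 15 mm off the board) or tipped over 0.2 rad (height (world z) of face above 0.027 m or angle between face's own z axis and vertical above 0.2 rad).
It fails at once if the fully round glass is moved more than 30 mm (distance of spare from where it was at the start of the episode above 0.03 m).
It also fails if it takes over 48 s, if anything falls off the work surface, if the arm or the gripper's body presses on something with over 40 N, if the wrist force passes 120 N, or if a joint passes its speed limit or range.

## Working session

There is one attempt and no reset: what is moved stays moved. The work goes in short steps, Python scripts to look and compute and a tool call to move; the robot and the scene stay as the last step left them, time stands still between calls to the robot, and variables do not carry over. Pictures are saved under pics/ and viewed, at most 10 in all, crops included, and the job is handed in when it is done.

Besides the shell and the picture viewer there is one more tool, called after "Call:" as a command line: name --pt "numbers of a row" for each row, then --argument value for the rest. move_arm: Moves the arm, as the interface text tells. Its arguments: {"type":"object","properties":{"increments":{"type":"array","items":{"type":"array","items":{"type":"number","minimum":-1,"maximum":1}}},"squeeze":{"type":"number"}},"required":["increments"]}

```bash
mkdir -p pics
cat > h.py <<'E'
import numpy as np, cv2
from scipy.spatial.transform import Rotation as R
from rig import read_state, vision, env
def cal(n):
    c=vision.get_calibration(n); a=np.array(c['attitude'],float)
    M=a if a.shape==(3,3) else (R.from_rotvec(a).as_matrix() if a.size==3 else R.from_quat(a).as_matrix())
    return c,M,np.array(c['position'])
def ray(k,u,v):
    c,M,p=k; return p, M@np.array([(u-c['cx'])/c['fx'],-(v-c['cy'])/c['fy'],-1.])
def atz(k,u,v,z):
    p,d=ray(k,u,v); return p+d*(z-p[2])/d[2]
def atd(k,u,v,d):
    p,r=ray(k,u,v); return p+r*d
def proj(k,P):
    c,M,p=k; q=M.T@(np.array(P)-p); return c['cx']+c['fx']*q[0]/-q[2], c['cy']-c['fy']*q[1]/-q[2]
E
python3 - <<'E'
from h import *
print(read_state())
for n in ['scene','top','wrist']:
    k=cal(n); print(n,k[0])
    im,d=vision.grab_frame(n); cv2.imwrite(f'pics/{n}0.png',im[:,:,::-1]); np.save(f'pics/{n}0.npy',d)
    for l in ['face','fence_post','spare','fence']:
        for b in vision.boxes_of(n,l)[:4]:
            u,v=(b['bbox'][0]+b['bbox'][2])/2,(b['bbox'][1]+b['bbox'][3])/2
            print(l,round(b['score'],2),np.round(b['bbox']),np.round(atz(k,u,v,.02),3))
E
```

```text
{'time': 0.0, 'q': array([ 1.58918855,  0.50186372, -0.42678268,  1.55148233,  0.22078911,
        1.13830498, -0.21027563]), 'joint_vel': array([ 1.40490583e-03, -1.99551026e-03, -1.47339938e-05, -5.91575625e-04,
        3.54841030e-04,  2.65182481e-05, -4.33633387e-04]), 'joint_torque': array([-7.54132748e-05, -5.69523990e+01, -5.81619903e+00, -2.80938989e+01,
        1.07256832e-02,  1.18664437e-02, -6.88842732e-06]), 'tcp_pos': array([ 0.1573123 , -0.62988668,  0.20533525]), 'orientation': array([-3.11609237e+00, -3.83454657e-01,  2.72753418e-04]), 'wrist_force': array([ 0.06673199,  0.26012217, -0.36317028]), 'ft_torque': array([ 0.03509447, -0.01780516,  0.03025456]), 'grasp_force': 0.0, 'gripper_width': 0.9976232814611086}
scene {'fx': 467.0548374899907, 'fy': 467.0548374899907, 'cx': 280.6350877842209, 'cy': 209.31460162084187, 'position': array([ 0.80871146, -0.5797771 ,  1.11187535]), 'attitude': array([0.60085276, 0.15399966, 0.53139702])}
face 0.89 [374. 140. 424. 180.] [0.638 0.438 0.02 ]
face 0.86 [309. 129. 360. 164.] [0.442 0.381 0.02 ]
face 0.58 [258. 229. 319. 283.]
[... 375 characters left out ...]
53, 'cy': 211.01389928510955, 'position': array([0.35333691, 0.06342162, 1.16111021]), 'attitude': array([ 0.08860523, -0.07593777, -1.54643933])}
face 0.89 [184. 264. 236. 319.] [0.237 0.258 0.02 ]
face 0.89 [138. 193. 192. 252.] [0.432 0.398 0.02 ]
face 0.67 [128. 134. 173. 182.] [0.624 0.451 0.02 ]
fence_post 0.57 [259. 146. 295. 222.] [0.554 0.072 0.02 ]
spare 0.87 [369. 217. 422. 268.] [ 0.39  -0.276  0.02 ]
fence 0.61 [258. 146. 296. 225.] [0.55  0.073 0.02 ]
wrist {'fx': 350.05542614497676, 'fy': 350.05542614497676, 'cx': 277.29585504851093, 'cy': 212.36002702089868, 'position': array([ 0.2262182 , -0.61338431,  0.375535  ]), 'attitude': array([-0.24087042,  0.1898382 , -1.31761654])}
```

```bash
python3 -c "
import cv2,numpy as np
a=[cv2.imread(f'pics/{n}0.png') for n in ['scene','top']]
cv2.imwrite('pics/both.png',cv2.resize(np.vstack(a),(400,600)))"
```

```text
(no output)
```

View pics/top0.png

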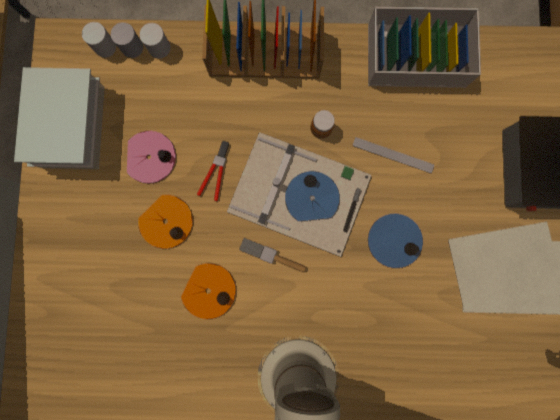

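View pics/scene0.png

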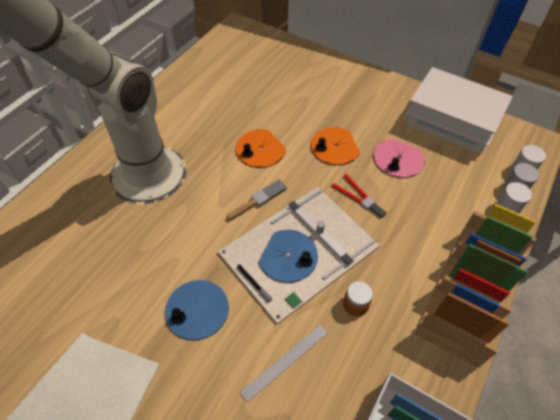

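Top view: the blue glass on the jig is at about (312,197) with its knob at (310,181). The bar runs from (291,148) to (263,218) with the post at (277,182). The loose round glass is at (395,241). Next I measure these in enlarged crops.

Run:
```python
from h import *
a=cv2.imread('pics/top0.png')[125:265,220:380]; b=cv2.imread('pics/scene0.png')[180:325,212:387]
a=cv2.resize(a,(400*160//140,400),interpolation=cv2.INTER_CUBIC)
cv2.imwrite('pics/crop.png',np.hstack([cv2.resize(cv2.imread('pics/top0.png')[130:260,220:380],(400,325),interpolation=2),cv2.resize(cv2.imread('pics/scene0.png')[185:315,215:375],(400,325),interpolation=2)]))
for n in ['top','scene']:
    im=cv2.imread(f'pics/{n}0.png'); k=cal(n); d=np.load(f'pics/{n}0.npy')
    hsv=cv2.cvtColor(im,cv2.COLOR_BGR2HSV)
    m=cv2.inRange(hsv,(95,90,60),(125,255,255))
    _,_,st,ce=cv2.connectedComponentsWithStats(m)
    for s,c in zip(st[1:],ce[1:]):
        if s[4]>500: print(n,s,c,atz(k,*c,.02).round(3))
    for (u,v) in ([(310,180),(277,181),(291,149),(263,218)] if n=='top' else [(306,256),(320,227)]):
        print(u,v,atd(k,u,v,d[v,u]).round(3))
```

```text
top [ 286  172   53   48 1646] [311.9763062  197.62393682] [ 0.516 -0.032  0.02 ]
top [ 369  215   53   52 1533] [393.17547293 238.55120678] [ 0.401 -0.269  0.02 ]
310 180 [ 0.561 -0.022  0.056]
277 181 [0.554 0.072 0.066]
291 149 [0.657 0.033 0.032]
263 218 [0.452 0.11  0.028]
scene [ 480    0   47   56 1245] [501.08995984  25.56144578] [0.708 1.315 0.02 ]
scene [ 260  231   57   51 1989] [287.56812469 256.10759175] [ 0.519 -0.037  0.02 ]
scene [ 166  281   62   58 2601] [197.72241446 309.28681276] [ 0.406 -0.283  0.02 ]
306 256 [ 0.569 -0.03   0.057]
320 227 [0.559 0.063 0.064]
```

View pics/crop.png

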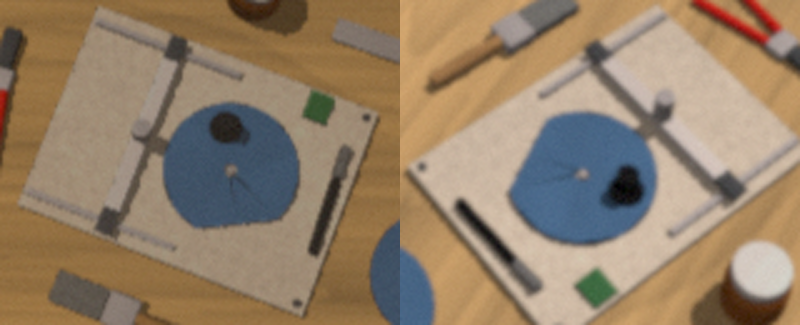

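The face's knob points roughly +x (about 9°), and its edge faces away from the bar. So the glass needs about 120° of clockwise turning. I'm planning the approach with the tool turned so joint 7 has room for that turn.

```bash
cat >> h.py <<'E'
def plan(p,psi,P,PSI,n=9):
    "tool pointing down, psi = world angle of tool x (deg); prints increments per call"
    p=np.array(p,float);P=np.array(P,float)
    for i in range(n):
        if np.linalg.norm(P-p)<5e-4 and abs(PSI-psi)<.3: return
        a=np.radians(psi); T=np.array([[np.cos(a),np.sin(a),0],[np.sin(a),-np.cos(a),0],[0,0,-1]]) # columns x,y,z
        d=T.T@(P-p)/.12; d/=max(1,abs(d).max()); r=np.clip(-(PSI-psi)/45,-1,1)
        d=np.round(d,3); r=round(r,3)
        print(d,'rz',r); p=p+T@d*.12; psi-=45*r
        print('   ->',p.round(4),round(psi,1))
E
python3 - <<'E'
from h import *
k=cal('top'); print(atz(k,312.4,198,.022))
s=read_state(); print(R.from_rotvec(s['orientation']).as_matrix().round(3),s['time'])
plan(s['tcp_pos'],14.03,[.566,-.026,.20],189.5)
E
```

```text
[ 0.5141813  -0.03285434  0.022     ]
[[ 0.97   0.242  0.   ]
 [ 0.242 -0.97  -0.   ]
 [ 0.     0.    -1.   ]] 0.75
[ 1.    -0.898  0.012] rz -1.0
   -> [ 0.2479 -0.497   0.205 ] 59.0
[1.    0.054 0.009] rz -1.0
   -> [ 0.3152 -0.3974  0.2039] 104.0
[0.898 1.    0.012] rz -1.0
   -> [ 0.4055 -0.2638  0.2025] 149.0
[-0.053  1.     0.009] rz -0.899
   -> [ 0.4727 -0.1642  0.2014] 189.5
[-0.95   1.     0.012] rz -0.0
   -> [ 0.5653 -0.027   0.2   ] 189.5
[-0.007  0.008 -0.   ] rz -0.0
   -> [ 0.566 -0.026  0.2  ] 189.5
```

Call:
move_arm --pt "1 -0.9 0 0 0 -1 0.4" --pt "1 -0.9 0 0 0 -1 0.4" --pt "1 -0.9 0 0 0 -1 0.4" --pt "1 -0.9 0 0 0 -1 0.4" --pt "1 -0.9 0 0 0 -1 0.4" --squeeze 20

```text
time: 1.38
tcp_pos: [0.2479, -0.4967, 0.2067]
orientation: [2.733, 1.548, -0.0]
wrist_force: [0.1, -0.3, 0.4]
gripper_width: 0.599
grasp_force: 0.0
```

```bash
python3 -c "
from h import *
s=read_state(); print(s['q'].round(2),s['tcp_pos'],R.from_rotvec(s['orientation']).as_matrix().round(3)[:,0],s['gripper_width'])"
```

```text
[ 1.58  0.37 -0.65  1.79  0.25  1.07  0.3 ] [ 0.24794544 -0.49671644  0.20669597] [ 0.514  0.858 -0.   ] 0.5992665450519835
```

Call:
move_arm --pt "1 0.05 0 0 0 -1 0.4" --pt "1 0.05 0 0 0 -1 0.4" --pt "1 0.05 0 0 0 -1 0.4" --pt "1 0.05 0 0 0 -1 0.4" --pt "1 0.05 0 0 0 -1 0.4"

```text
time: 2.0
tcp_pos: [0.3144, -0.3976, 0.2064]
orientation: [1.938, 2.473, 0.0]
wrist_force: [-0.0, 0.3, -0.1]
gripper_width: 0.599
grasp_force: 0.0
```

Call:
move_arm --pt "0.9 1 0 0 0 -1 0.4" --pt "0.9 1 0 0 0 -1 0.4" --pt "0.9 1 0 0 0 -1 0.4" --pt "0.9 1 0 0 0 -1 0.4" --pt "0.9 1 0 0 0 -1 0.4"

```text
time: 2.62
tcp_pos: [0.405, -0.2633, 0.2063]
orientation: [-0.844, -3.026, -0.001]
wrist_force: [-0.6, 0.2, -0.2]
gripper_width: 0.599
grasp_force: 0.0
```

Call:
move_arm --pt "-0.05 1 0 0 0 -0.9 0.4" --pt "-0.05 1 0 0 0 -0.9 0.4" --pt "-0.05 1 0 0 0 -0.9 0.4" --pt "-0.05 1 0 0 0 -0.9 0.4" --pt "-0.05 1 0 0 0 -0.9 0.4"

```text
time: 3.25
tcp_pos: [0.4716, -0.1641, 0.206]
orientation: [0.249, -3.131, -0.002]
wrist_force: [0.3, 0.7, -0.7]
gripper_width: 0.6
grasp_force: 0.0
```

Call:
move_arm --pt "-0.95 1 0 0 0 0 0.4" --pt "-0.95 1 0 0 0 0 0.4" --pt "-0.95 1 0 0 0 0 0.4" --pt "-0.95 1 0 0 0 0 0.4" --pt "-0.95 1 0 0 0 0 0.4"

```text
time: 3.88
tcp_pos: [0.564, -0.0273, 0.206]
orientation: [0.254, -3.13, 0.001]
wrist_force: [-0.4, -0.6, -0.9]
gripper_width: 0.596
grasp_force: 0.0
```

Run:
```python
from h import *
s=read_state(); print(s['q'].round(2),s['tcp_pos'],R.from_rotvec(s['orientation']).as_matrix().round(3)[:,0],s['gripper_width'])
k=cal('wrist'); print(k[2],k[1].round(2))
im,d=vision.grab_frame('wrist'); cv2.imwrite('pics/w1.png',im[:,:,::-1]); np.save('pics/w1.npy',d)
import pickle; pickle.dump(k,open('pics/w1.pkl','wb'))
for l in ['face','fence_post']:
    for b in vision.boxes_of('wrist',l)[:3]: print(l,b)
```

```text
[ 0.84  0.57 -1.14  1.75  0.56  1.19  1.27] [ 0.56403048 -0.02730691  0.20602958] [-0.987 -0.161  0.001] 0.5956417672995062
[ 0.49331919 -0.03870383  0.37526828] [[-0.16 -0.95 -0.28]
 [ 0.99 -0.15 -0.04]
 [ 0.   -0.28  0.96]]
face {'bbox': [199.1, 62.4, 367.2, 216.0], 'score': 0.83}
fence_post {'bbox': [305.8, 72.2, 463.7, 291.5], 'score': 0.58}
```

View pics/w1.png

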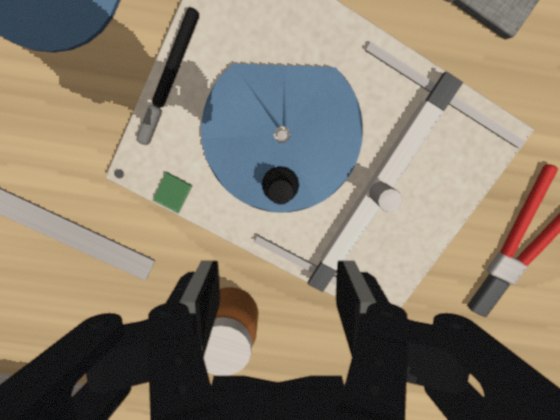

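The wrist view shows the pin at (282,134), knob top near (281,188), post top near (389,201), and the straight edge along the row near 66, opposite the knob.

Run:
```python
from h import *
import pickle
k=pickle.load(open('pics/w1.pkl','rb')); im=cv2.imread('pics/w1.png'); d=np.load('pics/w1.npy')
g=cv2.cvtColor(im,cv2.COLOR_BGR2GRAY)
def pts(mask,zr,box):
    x0,y0,x1,y1=box; v,u=np.mgrid[y0:y1,x0:x1]; v=v.ravel();u=u.ravel()
    P=np.array([atd(k,a,b,d[b,a]) for a,b in zip(u,v)]); m=(P[:,2]>zr[0])&(P[:,2]<zr[1])&(mask[v,u])
    P=P[m]; return P
def circ(P):
    c,r=cv2.minEnclosingCircle(P[:,:2].astype(np.float32)); return len(P),np.round(c,4),round(r,4),np.median(P,0).round(4)
print('knob',circ(pts(g<60,(.05,.062),(255,160,310,215))))
print('post',circ(pts(g>90,(.059,.072),(365,180,415,225))))
hsv=cv2.cvtColor(im,cv2.COLOR_BGR2HSV); m=cv2.inRange(hsv,(95,70,40),(125,255,255))>0
P=pts(m,(.012,.03),(190,55,375,220)); print('disc z',np.median(P[:,2]))
Q=P[:,:2]; c,r=cv2.minEnclosingCircle(Q.astype(np.float32)); print('disc',c,r)
pin=atz(k,282,134,.022);print('pin',pin, 'depth',atd(k,282,134,d[134,282]))
cc=np.array(c); rr=np.linalg.norm(Q-cc,axis=1); an=np.degrees(np.arctan2(*(Q-cc).T[::-1]))%360
b=[rr[(an>a)&(an<a+10)].max() for a in range(0,360,10)]; print(np.round(b,3))
for u,v in [(281,187),(388,199)]: print(atz(k,u,v,.056 if u<300 else .065))
a=atz(k,444,78,.025);b=atz(k,322,287,.025);print('bar dir',a,b,np.degrees(np.arctan2(*(b-a)[1::-1])))
```

```text
knob (504, array([ 0.5647, -0.0241]), 0.012, array([ 0.5637, -0.0244,  0.0576]))
post (459, array([0.5543, 0.0748]), 0.0109, array([0.5538, 0.0743, 0.0667]))
disc z 0.021696930625339284
disc (0.5150666236877441, -0.03094085492193699) 0.07919146865606308
pin [ 0.51442657 -0.03050132  0.022     ] depth [ 0.51439126 -0.03051504  0.02259095]
[0.079 0.078 0.079 0.079 0.078 0.078 0.079 0.079 0.079 0.079 0.079 0.079
 0.079 0.079 0.079 0.078 0.071 0.065 0.064 0.065 0.068 0.074 0.079 0.079
 0.079 0.079 0.078 0.079 0.079 0.079 0.078 0.079 0.079 0.079 0.078 0.078]
[ 0.56010144 -0.02433756  0.056     ]
[0.55365905 0.07350891 0.065     ]
bar dir [0.43936428 0.11098239 0.025     ] [0.67111257 0.04043195 0.025     ] -16.931664813307854
```

Both views agree with the given sizes: knob at (0.565,-0.024) with its top at 0.057, pin at (0.5147,-0.0307), post at (0.554,0.0745). The turn needed is about 117° clockwise. Now I descend over the knob.

Call:
move_arm --pt "-0.01 0.025 0.2 0 0 0.04 0.4" --pt "-0.01 0.025 0.96 0 0 0.04 0.4" --pt "-0.01 0.025 0.96 0 0 0.04 0.4" --pt "-0.01 0.025 0.96 0 0 0.04 0.4"

```text
time: 4.53
tcp_pos: [0.5629, -0.0246, 0.0892]
orientation: [0.207, -3.13, -0.0]
wrist_force: [0.0, -0.3, 1.0]
gripper_width: 0.601
grasp_force: 0.0
```

Run:
```python
from h import *
s=read_state(); M=R.from_rotvec(s['orientation']).as_matrix();ps=np.degrees(np.arctan2(M[1,0],M[0,0]))%360
print(s['q'].round(2),s['tcp_pos'].round(4),ps,s['gripper_width'])
plan(s['tcp_pos'],ps,[.5647,-.0241,.031],187.5)
```

```text
[ 0.74  0.7  -1.01  1.85  0.7   1.    1.13] [ 0.5629 -0.0246  0.0892] 187.56276495555014 0.6006980891907149
[-0.016  0.002  0.485] rz 0.001
   -> [ 0.5647 -0.0241  0.031 ] 187.5
```

Call:
move_arm --pt "-0.016 0 0.25 0 0 0 0.4" --pt "-0.016 0 0.485 0 0 0 0.4" --pt "-0.016 0 0.485 0 0 0 0.5" --pt "-0.016 0 0.485 0 0 0 0.67" --pt "-0.016 0 0.485 0 0 0 0.67" --pt "-0.016 0 0.485 0 0 0 0.67"

```text
time: 5.28
tcp_pos: [0.5678, -0.0228, 0.0341]
orientation: [-0.211, 3.133, -0.001]
wrist_force: [0.8, 0.1, -0.1]
gripper_width: 0.325
grasp_force: 0.0
```

Call:
move_arm --pt "0.004 -0.055 0 0 0 0.167 0.67" --pt "0.014 -0.109 0 0 0 0.333 0.67" --pt "0.032 -0.161 0 0 0 0.5 0.67" --pt "0.056 -0.21 0 0 0 0.667 0.67" --pt "0.087 -0.256 0 0 0 0.833 0.67" --pt "0.123 -0.297 0 0 0 1 0.67"

```text
time: 6.02
tcp_pos: [0.5574, -0.0601, 0.0335]
orientation: [1.01, 2.974, 0.0]
wrist_force: [0.4, 1.0, 0.3]
gripper_width: 0.329
grasp_force: 0.0
```

Run:
```python
from h import *
s=read_state(); M=R.from_rotvec(s['orientation']).as_matrix();ps=np.degrees(np.arctan2(M[1,0],M[0,0]))%360
v=s['tcp_pos'][:2]-[.5147,-.0307]
print(s['q'].round(2),s['tcp_pos'].round(4),ps,s['gripper_width'],'ang',np.degrees(np.arctan2(v[1],v[0])),np.hypot(*v),s['wrist_force'])
```

```text
[ 0.65  0.68 -0.77  1.89  0.64  0.83  0.46] [ 0.5574 -0.0601  0.0335] 142.47999628624902 0.32917518517110217 ang -34.52625481671277 0.05184414238150558 [0.40233452 0.97531938 0.2636665 ]
```

Call:
move_arm --pt "0.004 -0.055 0 0 0 0.167 0.67" --pt "0.014 -0.109 0 0 0 0.333 0.67" --pt "0.032 -0.161 0 0 0 0.5 0.67" --pt "0.056 -0.21 0 0 0 0.667 0.67" --pt "0.087 -0.256 0 0 0 0.833 0.67" --pt "0.123 -0.297 0 0 0 1 0.67"

```text
time: 6.78
tcp_pos: [0.524, -0.0793, 0.0335]
orientation: [2.071, 2.361, 0.001]
wrist_force: [0.6, 0.4, 0.3]
gripper_width: 0.333
grasp_force: 0.0
```

Run:
```python
from h import *
s=read_state(); M=R.from_rotvec(s['orientation']).as_matrix();ps=np.degrees(np.arctan2(M[1,0],M[0,0]))%360
v=s['tcp_pos'][:2]-[.5147,-.0307]
print(s['q'].round(2),s['tcp_pos'].round(4),ps,s['gripper_width'],'ang',np.degrees(np.arctan2(v[1],v[0])),np.hypot(*v),s['wrist_force'])
T=np.array([M[:,0],M[:,1],M[:,2]])
for f in (7.5,15,22.5,28.5):
    a=np.radians(-78.5+0 if 0 else np.degrees(np.arctan2(v[1],v[0]))-f)
    P=np.array([.5147,-.0307])+.0505*np.array([np.cos(a),np.sin(a)])
    print((T[:2,:2]@(P-s['tcp_pos'][:2])/.12).round(3),round(f/45,3))
im,d=vision.grab_frame('wrist'); k=cal('wrist'); cv2.imwrite('pics/w2.png',im[:,:,::-1])
```

```text
[ 0.58  0.58 -0.6   1.97  0.48  0.74 -0.18] [ 0.524  -0.0793  0.0335] 97.48577012109801 0.33263372958167964 ang -79.214328245256 0.049455538091940636 [0.60703276 0.40047216 0.31749803]
[-0.008 -0.055] 0.167
[-0.001 -0.109] 0.333
[ 0.014 -0.162] 0.5
[ 0.031 -0.203] 0.633
```

View pics/w2.png

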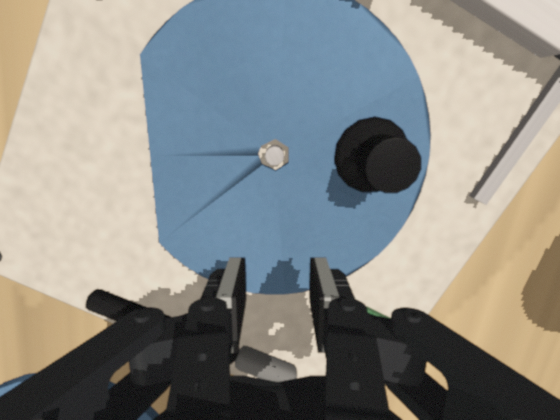

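The knob is still at right of the pin at (390,160), so the glass has not turned and the fingers missed the knob. I'm checking where the fingertips really are in this picture.

Run:
```python
from h import *
import pickle
s=read_state(); M=R.from_rotvec(s['orientation']).as_matrix(); p=s['tcp_pos']
im,d=vision.grab_frame('wrist'); k=cal('wrist')
print('tcp px',proj(k,p),'grasp px',proj(k,p-.019*M[:,2]), 'cam',k[2])
for u,v in [(237,262),(240,300),(318,262),(322,300),(274,155),(390,163),(278,275),(210,310)]:
    P=atd(k,u,v,d[v,u]); print(u,v,round(float(d[v,u]),4),P.round(4),'tool',(M.T@(P-p)).round(4))
im2,d2=vision.grab_frame('top'); cv2.imwrite('pics/t2.png',im2[:,:,::-1])
cv2.imwrite('pics/t2c.png',cv2.resize(im2[100:290,200:440,::-1],(720,570),interpolation=2))
im2,_=vision.grab_frame('scene'); cv2.imwrite('pics/s2c.png',cv2.resize(im2[150:330,180:400,::-1],(730,600),interpolation=2))
```

```text
tcp px (np.float64(277.70129240168535), np.float64(252.81596372574603)) grasp px (np.float64(277.73587043252894), np.float64(268.66112006841485)) cam [ 0.51339676 -0.00876963  0.20255392]
237 262 0.1453 [ 0.5047 -0.071   0.0688] tool [ 0.0107 -0.017  -0.0354]
240 300 0.1325 [ 0.5085 -0.079   0.0847] tool [ 0.0023 -0.0143 -0.0513]
318 262 0.1451 [ 0.538  -0.0664  0.0691] tool [ 0.011   0.0166 -0.0357]
322 300 0.1171 [ 0.5362 -0.0672  0.0984] tool [ 0.0105  0.0147 -0.065 ]
274 155 0.1779 [ 0.5145 -0.0307  0.0236] tool [ 0.0495 -0.0022  0.0098]
390 163 0.145 [ 0.5624 -0.0234  0.0576] tool [ 0.0507  0.0461 -0.0243]
278 275 0.1978 [ 0.5255 -0.0973  0.0227] tool [-0.018   0.0003  0.0108]
210 310 0.1073 [ 0.5007 -0.0698  0.108 ] tool [ 0.0124 -0.0209 -0.0746]
```

View pics/s2c.png

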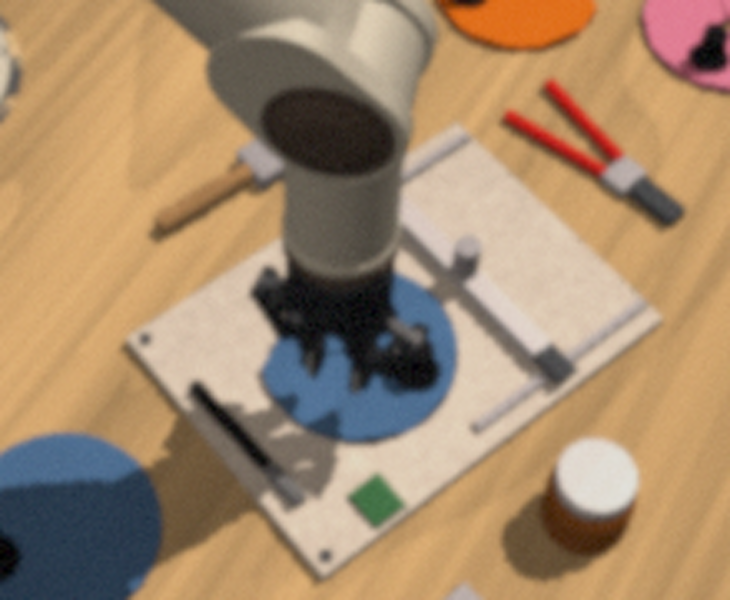

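Run:
```python
from h import *
s=read_state(); M=R.from_rotvec(s['orientation']).as_matrix(); p=s['tcp_pos']
im,d=vision.grab_frame('wrist'); k=cal('wrist')
for u in (222,230,234,238,241,244,312,318,324):
    print(u,[ (v,(M.T@(atd(k,u,v,d[v,u])-p)*1000).round().astype(int).tolist()) for v in range(252,300,5)])
```

```text
222 [(252, [-4, -31, 11]), (257, [-8, -32, 13]), (262, [-11, -32, 13]), (267, [-13, -32, 12]), (272, [7, -23, -37]), (277, [7, -23, -41]), (282, [11, -21, -53]), (287, [12, -20, -58]), (292, [11, -20, -61]), (297, [11, -19, -64])]
230 [(252, [-5, -27, 13]), (257, [-7, -27, 11]), (262, [12, -20, -37]), (267, [11, -20, -40]), (272, [11, -19, -46]), (277, [11, -18, -50]), (282, [11, -18, -53]), (287, [11, -17, -57]), (292, [11, -17, -60]), (297, [11, -16, -64])]
234 [(252, [-4, -25, 11]), (257, [-7, -25, 11]), (262, [11, -19, -35]), (267, [11, -18, -41]), (272, [11, -17, -46]), (277, [11, -17, -49]), (282, [11, -16, -53]), (287, [11, -16, -57]), (292, [11, -15, -61]), (297, [11, -15, -63])]
238 [(252, [-4, -22, 12]), (257, [-7, -23, 12]), (262, [11, -17, -35]), (267, [11, -16, -39]), (272, [12, -16, -46]), (277, [11, -15, -49]), (282, [11, -15, -53]), (287, [11, -15, -56]), (292, [9, -15, -57]), (297, [7, -15, -58])]
241 [(252, [-5, -21, 13]), (257, [-7, -21, 12]), (262, [11, -16, -35]), (267, [11, -15, -40]), (272, [11, -15, -44]), (277, [10, -15, -47]), (282, [8, -14, -48]), (287, [6,
[... 247 characters left out ...]
2, -15, -37]), (297, [-4, -15, -37])]
312 [(252, [-4, 19, 12]), (257, [-8, 19, 12]), (262, [11, 14, -35]), (267, [10, 14, -38]), (272, [8, 14, -39]), (277, [6, 14, -40]), (282, [4, 14, -40]), (287, [2, 14, -40]), (292, [0, 14, -41]), (297, [-2, 14, -42])]
318 [(252, [-5, 22, 12]), (257, [-7, 22, 11]), (262, [11, 16, -36]), (267, [11, 16, -41]), (272, [11, 15, -45]), (277, [11, 15, -49]), (282, [11, 14, -53]), (287, [11, 14, -57]), (292, [11, 14, -60]), (297, [9, 14, -61])]
324 [(252, [-5, 25, 12]), (257, [-7, 25, 11]), (262, [11, 19, -36]), (267, [11, 18, -40]), (272, [12, 17, -46]), (277, [11, 17, -50]), (282, [11, 17, -53]), (287, [11, 16, -57]), (292, [11, 16, -61]), (297, [11, 15, -64])]
```

The fingertips really sit about 33 mm behind the reported TCP, at z≈0.066, so they passed over the knob (top at 0.057). I go back above the knob and descend about 35 mm lower, watching the force.

Call:
move_arm --pt "0 0 -0.25 0 0 0 0.4" --pt "0.123 0.297 -0.25 0 0 -1 0.4" --pt "0.123 0.297 -0.25 0 0 -1 0.4" --pt "0.123 0.297 -0.25 0 0 -1 0.4" --pt "0.123 0.297 -0.25 0 0 -1 0.4" --pt "0.123 0.297 -0.25 0 0 -1 0.4" --pt "0.123 0.297 -0.25 0 0 -1 0.4"

```text
time: 7.9
tcp_pos: [0.5573, -0.0599, 0.063]
orientation: [-1.007, -2.976, -0.001]
wrist_force: [-0.0, 0.0, 0.1]
gripper_width: 0.602
grasp_force: 0.0
```

Call:
move_arm --pt "0.123 0.297 0 0 0 -1 0.4" --pt "0.123 0.297 0 0 0 -1 0.4" --pt "0.123 0.297 0 0 0 -1 0.4" --pt "0.123 0.297 0 0 0 -1 0.4" --pt "0.123 0.297 0 0 0 -1 0.4" --pt "0.123 0.297 0 0 0 -1 0.4"

```text
time: 8.65
tcp_pos: [0.567, -0.0227, 0.063]
orientation: [0.206, -3.135, -0.0]
wrist_force: [-1.0, -0.6, 0.2]
gripper_width: 0.602
grasp_force: 0.0
```

Run:
```python
from h import *
s=read_state(); M=R.from_rotvec(s['orientation']).as_matrix(); p=s['tcp_pos'];ps=np.degrees(np.arctan2(M[1,0],M[0,0]))%360
print(p.round(4),ps,s['q'].round(2))
im,d=vision.grab_frame('wrist'); k=cal('wrist')
for u in (215,220,225,335,340,345):
    print(u,[ (v,(M.T@(atd(k,u,v,d[v,u])-p)*1000).round().astype(int).tolist()) for v in range(250,300,6)])
# knob
g=im.min(2); v,u=np.mgrid[100:260,200:360]; P=np.array([atd(k,a,b,d[b,a]) for a,b in zip(u.ravel(),v.ravel())])
m=(P[:,2]>.05)&(P[:,2]<.062)&(g[v.ravel(),u.ravel()]<70); print('knob',m.sum(),cv2.minEnclosingCircle(P[m,:2].astype(np.float32)))
plan(p,ps,[.5647,-.0241,.0335],187.5)
```

```text
[ 0.567  -0.0227  0.063 ] 187.51029895597188 [ 0.71  0.73 -0.97  1.86  0.74  0.96  1.1 ]
215 [(250, [-15, -40, 41]), (256, [-22, -42, 48]), (262, [11, -26, -35]), (268, [9, -26, -37]), (274, [7, -26, -38]), (280, [5, -25, -40]), (286, [3, -25, -40]), (292, [0, -26, -40]), (298, [-1, -25, -43])]
220 [(250, [-15, -37, 41]), (256, [-23, -39, 50]), (262, [-27, -39, 49]), (268, [-32, -39, 50]), (274, [-36, -39, 49]), (280, [-40, -39, 49]), (286, [-46, -40, 50]), (292, [-50, -40, 50]), (298, [-54, -40, 49])]
225 [(250, [-15, -34, 41]), (256, [-19, -34, 41]), (262, [-27, -35, 49]), (268, [-31, -36, 49]), (274, [-36, -36, 49]), (280, [-40, -36, 49]), (286, [-45, -36, 50]), (292, [-50, -36, 49]), (298, [-54, -37, 49])]
335 [(250, [-15, 37, 41]), (256, [-24, 39, 51]), (262, [-27, 39, 49]), (268, [-32, 39, 50]), (274, [-36, 40, 50]), (280, [-40, 40, 49]), (286, [-46, 40, 50]), (292, [-50, 40, 49]), (298, [-54, 40, 48])]
340 [(250, [-15, 41, 41]), (256, [-23, 42, 49]), (262, [12, 26, -37]), (268, [10, 26, -39]), (274, [8, 26, -39]), (280, [5, 26, -38]), (286, [2, 26, -39]), (292, [0, 26, -41]), (298, [-2, 26, -41])]
345 [(250, [-18, 45, 49]), (256, [-23, 46, 49]), (262, [11, 28, -36]), (268, [11, 27, -42]), (274, [11, 26, -47]), (280, [10, 26, -50]), (286, [8, 26, -50]), (292, [5, 26, -49]), (298, [3, 26, -51])]
knob 1428 ((0.5645039677619934, -0.02438153512775898), 0.011961628682911396)
[ 0.021 -0.009  0.246] rz 0.0
   -> [ 0.5647 -0.0241  0.0335] 187.5
```

Call:
move_arm --pt "0.02 -0.01 0.2 0 0 0 0.4" --pt "0.02 -0.01 0.35 0 0 0 0.4" --pt "0.02 -0.01 0.45 0 0 0 0.4" --pt "0.02 -0.01 0.5 0 0 0 0.4" --pt "0.02 -0.01 0.5 0 0 0 0.4"

```text
time: 9.32
tcp_pos: [0.5647, -0.0239, 0.0028]
orientation: [0.212, -3.134, -0.0]
wrist_force: [-0.3, 0.6, -0.3]
gripper_width: 0.597
grasp_force: 0.0
```

Call:
move_arm --pt "0 0 0 0 0 0 0.5" --pt "0 0 0 0 0 0 0.6" --pt "0 0 0 0 0 0 0.67" --pt "0 0 0 0 0 0 0.67" --pt "0 0 0 0 0 0 0.67"

```text
time: 9.95
tcp_pos: [0.5648, -0.0242, 0.0031]
orientation: [-0.212, 3.134, -0.0]
wrist_force: [0.3, 0.0, -0.3]
gripper_width: 0.332
grasp_force: 0.0
```

Run:
```python
from h import *
s=read_state(); M=R.from_rotvec(s['orientation']).as_matrix(); p=s['tcp_pos']
im,d=vision.grab_frame('wrist'); k=cal('wrist'); cv2.imwrite('pics/w3.png',im[180:330,170:390,::-1])
print(p,s['wrist_force'],k[2])
for u in (234,238,241,250,260,278,300,318):
    print(u,[ (v,atd(k,u,v,d[v,u])[2].round(3)) for v in range(200,290,6)])
```

```text
[ 0.5648312  -0.02423015  0.00306794] [ 0.33507786  0.0305704  -0.25471517] [ 0.49363123 -0.03384713  0.17220582]
234 [(200, np.float64(0.022)), (206, np.float64(0.021)), (212, np.float64(0.021)), (218, np.float64(0.021)), (224, np.float64(0.022)), (230, np.float64(0.022)), (236, np.float64(0.021)), (242, np.float64(0.021)), (248, np.float64(0.022)), (254, np.float64(0.022)), (260, np.float64(0.037)), (266, np.float64(0.043)), (272, np.float64(0.048)), (278, np.float64(0.054)), (284, np.float64(0.058))]
238 [(200, np.float64(0.021)), (206, np.float64(0.022)), (212, np.float64(0.021)), (218, np.float64(0.022)), (224, np.float64(0.021)), (230, np.float64(0.022)), (236, np.float64(0.023)), (242, np.float64(0.021)), (248, np.float64(0.022)), (254, np.float64(0.022)), (260, np.float64(0.036)), (266, np.float64(0.042)), (272, np.float64(0.048)), (278, np.float64(0.054)), (284, np.float64(0.058))]
241 [(200, np.float64(0.022)), (206, np.float64(0.021)), (212, np.float64(0.022)), (218, np.float64(0.022)), (224, np.float64(0.021)), (230, np.float64(0.022)), (236, np.float64(0.023)), (242, np.
[... 1465 characters left out ...]
, np.float64(0.023)), (224, np.float64(0.022)), (230, np.float64(0.021)), (236, np.float64(0.021)), (242, np.float64(0.025)), (248, np.float64(0.027)), (254, np.float64(0.027)), (260, np.float64(0.03)), (266, np.float64(0.029)), (272, np.float64(0.038)), (278, np.float64(0.045)), (284, np.float64(0.05))]
318 [(200, np.float64(0.021)), (206, np.float64(0.022)), (212, np.float64(0.022)), (218, np.float64(0.021)), (224, np.float64(0.021)), (230, np.float64(0.022)), (236, np.float64(0.022)), (242, np.float64(0.023)), (248, np.float64(0.022)), (254, np.float64(0.021)), (260, np.float64(0.037)), (266, np.float64(0.043)), (272, np.float64(0.048)), (278, np.float64(0.054)), (284, np.float64(0.057))]
```

View pics/w3.png

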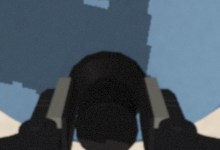

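The knob now stands between the pads, with the tips at z≈0.036. I turn it.

Call:
move_arm --pt "0.004 -0.055 0 0 0 0.167 0.67" --pt "0.014 -0.109 0 0 0 0.333 0.67" --pt "0.032 -0.161 0 0 0 0.5 0.67" --pt "0.056 -0.21 0 0 0 0.667 0.67" --pt "0.087 -0.256 0 0 0 0.833 0.67" --pt "0.123 -0.297 0 0 0 1 0.67"

```text
time: 10.75
tcp_pos: [0.555, -0.0603, 0.003]
orientation: [-1.009, -2.975, -0.002]
wrist_force: [-0.4, 1.8, -0.8]
gripper_width: 0.327
grasp_force: 0.9
```

Call:
move_arm --pt "0.004 -0.055 0 0 0 0.167 0.67" --pt "0.014 -0.109 0 0 0 0.333 0.67" --pt "0.032 -0.161 0 0 0 0.5 0.67" --pt "0.056 -0.21 0 0 0 0.667 0.67" --pt "0.087 -0.256 0 0 0 0.833 0.67" --pt "0.123 -0.297 0 0 0 1 0.67"

```text
time: 11.5
tcp_pos: [0.5224, -0.0801, 0.0033]
orientation: [2.07, 2.362, 0.003]
wrist_force: [1.9, 1.0, -0.3]
gripper_width: 0.332
grasp_force: 1.0
```

```bash
cat >> h.py <<'E'
def look():
    s=read_state(); M=R.from_rotvec(s['orientation']).as_matrix(); p=s['tcp_pos'];ps=np.degrees(np.arctan2(M[1,0],M[0,0]))%360
    print('tcp',p.round(4),'psi',ps,'q7',s['q'][6].round(2),'F',s['wrist_force'].round(1),'t',s['time'])
    im,d=vision.grab_frame('wrist'); k=cal('wrist')
    v,u=np.mgrid[0:420,0:560]; r=np.stack([(u-k[0]['cx'])/k[0]['fx'],-(v-k[0]['cy'])/k[0]['fy'],-np.ones(u.shape)],-1)*d[...,None]
    return s,p,ps,im,r@k[1].T+k[2]
def face(im,P):
    "disc centre and direction of straight edge from glass pixels"
    hsv=cv2.cvtColor(im,cv2.COLOR_RGB2HSV); m=(cv2.inRange(hsv,(95,70,25),(125,255,255))>0)&(abs(P[...,2]-.021)<.006)&(np.hypot(P[...,0]-.5147,P[...,1]+.0307)<.09)
    Q=P[m][:,:2]; c=np.array([.5147,-.0307]); rr=np.linalg.norm(Q-c,axis=1); an=np.degrees(np.arctan2(Q[:,1]-c[1],Q[:,0]-c[0]))
    b=[round(float(np.sort(rr[(an>=a)&(an<a+10)])[-3]),3) if ((an>=a)&(an<a+10)).sum()>3 else 0 for a in range(-180,180,10)]
    return b
E
python3 - <<'E'
from h import *
s,p,ps,im,P=look(); cv2.imwrite('pics/w4.png',im[:,:,::-1]); print(face(im,P))
v=p[:2]-[.5147,-.0307]; print(np.degrees(np.arctan2(v[1],v[0])),np.hypot(*v))
E
```

```text
tcp [ 0.5224 -0.0801  0.0033] psi 97.52363642354004 q7 -0.21 F [ 1.9  1.  -0.3] t 11.5
[0.083, 0.083, 0.083, 0.082, 0.082, 0.082, 0.081, 0.049, 0.08, 0.032, 0.032, 0.04, 0.078, 0.078, 0.077, 0.077, 0.077, 0.077, 0.076, 0.076, 0.076, 0.076, 0.077, 0.077, 0.077, 0.069, 0.064, 0.062, 0.063, 0.066, 0.071, 0.079, 0.082, 0.082, 0.082, 0.082]
-81.09203073356817 0.04997720245093289
```

View pics/w4.png

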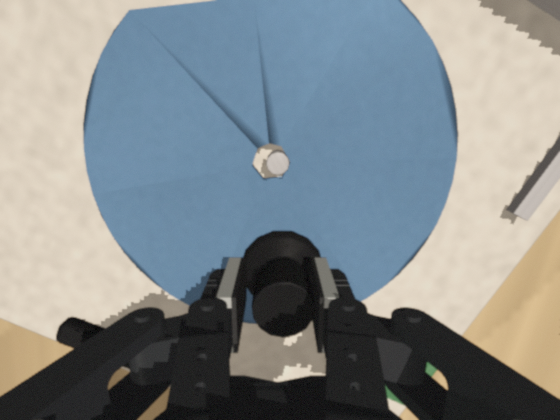

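The glass is turning with the knob, and the edge now faces about 98°. The last bit is about 29°.

Call:
move_arm --pt "0.004 -0.055 0 0 0 0.167 0.67" --pt "0.014 -0.109 0 0 0 0.333 0.67" --pt "0.032 -0.161 0 0 0 0.5 0.67" --pt "0.054 -0.207 0 0 0 0.655 0.67" --pt "0.054 -0.207 0 0 0 0.655 0.67" --pt "0.054 -0.207 0 0 0 0.655 0.5" --pt "0.054 -0.207 0 0 0 0.655 0.4" --pt "0.054 -0.207 0 0 0 0.655 0.4"

```text
time: 12.55
tcp_pos: [0.4961, -0.0779, 0.0029]
orientation: [-2.6, -1.763, 0.0]
wrist_force: [-0.7, 0.4, -0.4]
gripper_width: 0.599
grasp_force: 0.0
```

Call:
move_arm --pt "0 0 -0.3 0 0 0 0.4" --pt "0 0 -0.8 0 0 0 0.4" --pt "0 0 -1 0 0 0 0.5" --pt "0 0 -1 0 0 0 1" --pt "0 0 -1 0 0 0 1" --pt "0 0 -1 0 0 0 1"

```text
time: 13.3
tcp_pos: [0.495, -0.0777, 0.1216]
orientation: [-2.599, -1.761, 0.003]
wrist_force: [-0.6, -0.3, 0.2]
gripper_width: -0.0
grasp_force: 0.0
```

Run:
```python
from h import *
s,p,ps,im,P=look(); cv2.imwrite('pics/w5.png',im[:,:,::-1]); print(face(im,P))
g=im.min(2)
for nm,c,zr,m in [('knob',(.497,-.078),(.05,.063),g<70),('post',(.554,.0745),(.059,.073),g>80)]:
    q=m&(P[...,2]>zr[0])&(P[...,2]<zr[1])&(np.hypot(P[...,0]-c[0],P[...,1]-c[1])<.03); print(nm,q.sum(), cv2.minEnclosingCircle(P[q][:,:2].astype(np.float32)) if q.any() else 0)
M=R.from_rotvec(s['orientation']).as_matrix()
for u in (262,270,286): print(u,[(v,((P[v,u]-p)@M*1000).round().astype(int).tolist()) for v in range(240,300,6)])
```

```text
tcp [ 0.495  -0.0777  0.1216] psi 68.25772472482296 q7 -0.5 F [-0.6 -0.3  0.2] t 13.3
[0.081, 0.081, 0.08, 0.08, 0.08, 0.079, 0.079, 0.078, 0.078, 0.078, 0.077, 0.077, 0.077, 0.077, 0.076, 0.076, 0.076, 0.077, 0.077, 0.077, 0.078, 0.078, 0.074, 0.068, 0.065, 0.064, 0.066, 0.07, 0.078, 0.081, 0.081, 0.081, 0.081, 0.081, 0.081, 0.081]
knob 929 ((0.4979870319366455, -0.07751660794019699), 0.012129710987210274)
post 0 0
262 [(240, [-34, -14, 108]), (246, [-40, -14, 108]), (252, [-45, -14, 108]), (258, [11, -7, -31]), (264, [11, -7, -38]), (270, [11, -7, -43]), (276, [11, -6, -49]), (282, [11, -6, -54]), (288, [11, -6, -58]), (294, [10, -6, -60])]
270 [(240, [-34, -7, 108]), (246, [-39, -7, 108]), (252, [-45, -7, 108]), (258, [11, -4, -31]), (264, [11, -4, -39]), (270, [11, -3, -44]), (276, [11, -3, -49]), (282, [11, -3, -53]), (288, [11, -3, -58]), (294, [11, -3, -62])]
286 [(240, [-34, 7, 109]), (246, [-39, 7, 107]), (252, [-45, 7, 108]), (258, [10, 3, -31]), (264, [11, 3, -38]), (270, [11, 3, -43]), (276, [11, 3, -49]), (282, [11, 3, -54]), (288, [11, 3, -58]), (294, [10, 2, -61])]
```

View pics/w5.png

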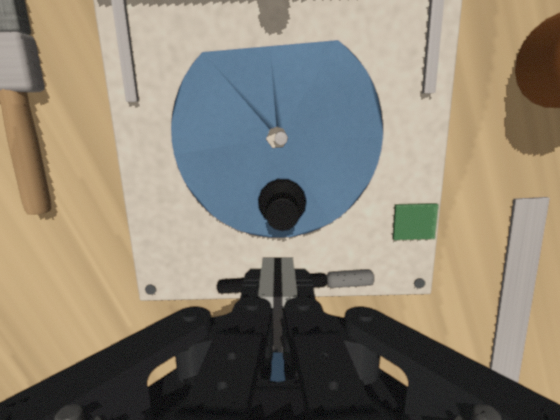

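The edge is now nearly parallel to the bar, about 3° off. Next I go behind the post and push the bar.

Run:
```python
from h import *
plan([.495,-.0777,.1216],68.26,[.568,.112,.1216],69.7)
print(); plan([.568,.112,.1216],69.7,[.568,.112,.012],69.7)
```

```text
[ 1.    -0.012  0.   ] rz -0.032
   -> [0.5381 0.0343 0.1216] 69.7
[0.694 0.009 0.   ] rz -0.0
   -> [0.568  0.112  0.1216] 69.7

[0.    0.    0.913] rz -0.0
   -> [0.568 0.112 0.012] 69.7
```

Call:
move_arm --pt "1 -0.01 0 0 0 -0.03 1" --pt "1 -0.01 0 0 0 -0.03 1" --pt "1 -0.01 0 0 0 -0.03 1"

```text
time: 13.72
tcp_pos: [0.5402, 0.0409, 0.1227]
orientation: [-2.569, -1.803, -0.004]
wrist_force: [0.3, -0.1, -0.6]
gripper_width: 0.002
grasp_force: 0.0
```

Call:
move_arm --pt "0.7 0.01 0 0 0 0 1" --pt "0.7 0.01 0 0 0 0 1" --pt "0.7 0.01 0 0 0 0 1" --pt "0.7 0.01 0 0 0 0 1"

```text
time: 14.22
tcp_pos: [0.5691, 0.1103, 0.1221]
orientation: [2.581, 1.791, -0.004]
wrist_force: [-0.2, 0.0, -0.1]
gripper_width: -0.002
grasp_force: 0.0
```

Run:
```python
from h import *
s,p,ps,im,P=look(); n=np.array([np.cos(np.radians(69.7)),np.sin(np.radians(69.7))])
print('behind post',(p[:2]-[.5543,.0745])@n,(p[:2]-[.5543,.0745])@[n[1],-n[0]])
print('behind pin',(p[:2]-[.5147,-.0307])@n)
g=im.min(2);q=(g>80)&(P[...,2]>.059)&(P[...,2]<.073)&(np.hypot(P[...,0]-.554,P[...,1]-.0745)<.03); print('post seen',q.sum())
```

```text
tcp [0.5691 0.1103 0.1221] psi 69.51940643500545 q7 -0.87 F [-0.2  0.  -0.1] t 14.225
behind post 0.038697988429924626 0.0014869319772798772
behind pin 0.15110255615339716
post seen 28
```

Call:
move_arm --pt "0 0 0.4 0 0 0 1" --pt "0 0 0.8 0 0 0 1" --pt "0 0 0.92 0 0 0 1" --pt "0 0 0.92 0 0 0 1"

```text
time: 14.78
tcp_pos: [0.5694, 0.1114, 0.0123]
orientation: [-2.58, -1.791, 0.003]
wrist_force: [-0.5, -0.4, 0.1]
gripper_width: 0.001
grasp_force: 0.0
```

Call:
move_arm --pt "-0.08 0 0 0 0 0 1" --pt "-0.14 0 0 0 0 0 1" --pt "-0.2 0 0 0 0 0 1" --pt "-0.25 0 0 0 0 0 1" --pt "-0.3 0 0 0 0 0 1" --pt "-0.34 0 0 0 0 0 1" --pt "-0.37 0 0 0 0 0 1"

```text
time: 15.65
tcp_pos: [0.5544, 0.0705, 0.0126]
orientation: [2.58, 1.793, 0.0]
wrist_force: [1.7, 2.2, 1.9]
gripper_width: 0.003
grasp_force: 1.1
```

```bash
cat >> h.py <<'E'
n=np.array([np.cos(np.radians(69.7)),np.sin(np.radians(69.7))])
def post():
    s=read_state(); print('tcp behind pin',(s['tcp_pos'][:2]-[.5147,-.0307])@n,s['tcp_pos'][2],'F along -n',-(s['wrist_force'][:2]@n),s['wrist_force'].round(1))
    for c in ('top','scene'):
        im,d=vision.grab_frame(c); k=cal(c); cv2.imwrite(f'pics/{c}_last.png',im[:,:,::-1])
    return s
E
python3 -c "
from h import *
post()"
```

```text
tcp behind pin 0.10870498408340432 0.01258669666820033 F along -n -2.647193206800458 [1.7 2.2 1.9]
```

Call:
move_arm --pt "-0.03 0 0 0 0 0 1" --pt "-0.05 0 0 0 0 0 1" --pt "-0.07 0 0 0 0 0 1" --pt "-0.075 0 0 0 0 0 1"

```text
time: 16.25
tcp_pos: [0.5509, 0.0621, 0.0124]
orientation: [-2.58, -1.793, 0.001]
wrist_force: [0.8, 1.9, -1.0]
gripper_width: 0.003
grasp_force: 1.0
```

Call:
move_arm --pt "-0.01 0 0 0 0 0 1" --pt "-0.02 0 0 0 0 0 1" --pt "-0.02 0 0 0 0 0 1"

```text
time: 16.62
tcp_pos: [0.5505, 0.061, 0.0125]
orientation: [-2.579, -1.793, -0.001]
wrist_force: [1.8, 4.9, -3.5]
gripper_width: 0.005
grasp_force: 2.4
```

Call:
move_arm --pt "-0.01 0 0 0 0 0 1" --pt "-0.02 0 0 0 0 0 1" --pt "-0.02 0 0 0 0 0 1"

```text
time: 17.0
tcp_pos: [0.5504, 0.0606, 0.0126]
orientation: [-2.577, -1.794, -0.005]
wrist_force: [4.0, 8.2, -6.2]
gripper_width: 0.002
grasp_force: 4.4
```

```bash
python3 -c "
from h import *
post()"
```

```text
tcp behind pin 0.09800955917310905 0.012625667430207863 F along -n -9.098530612865698 [ 4.   8.2 -6.2]
```

The force rises at the expected place (post about 76 mm from the pin). I back off and lift to look.

Call:
move_arm --pt "0.06 0 0 0 0 0 1" --pt "0.15 0 0 0 0 0 1" --pt "0.2 0 0 0 0 0 1" --pt "0.2 0 -0.5 0 0 0 1" --pt "0.2 0 -1 0 0 0 1" --pt "0.2 0 -1 0 0 0 1"

```text
time: 17.85
tcp_pos: [0.562, 0.0814, 0.1379]
orientation: [2.575, 1.79, 0.013]
wrist_force: [0.9, 0.4, -0.3]
gripper_width: 0.001
grasp_force: 0.0
```

Call:
move_arm --pt "-0.5 0 -0.2 0 0 0 1" --pt "-1 0 -0.2 0 0 0 1" --pt "-1 0 -0.2 0 0 0 1" --pt "-1 0 -0.2 0 0 0 1"

```text
time: 18.35
tcp_pos: [0.5158, -0.0323, 0.1563]
orientation: [-2.58, -1.791, 0.001]
wrist_force: [0.2, -0.9, 0.6]
gripper_width: 0.0
grasp_force: 0.0
```

Call:
move_arm --pt "-0.5 0 0 0 0 0 1" --pt "-0.7 0 0 0 0 0 1" --pt "-0.7 0 0 0 0 0 1" --pt "-0.7 0 0 0 0 0 1"

```text
time: 18.85
tcp_pos: [0.4877, -0.1085, 0.1566]
orientation: [-2.576, -1.796, -0.002]
wrist_force: [-0.6, -0.5, 0.2]
gripper_width: -0.001
grasp_force: 0.0
```

Run:
```python
from h import *
s,p,ps,im,P=look(); cv2.imwrite('pics/w6.png',im[:,:,::-1]); print(face(im,P)); g=im.min(2)
for nm,c,zr,m in [('knob',(.497,-.078),(.05,.063),g<70),('post',(.541,.041),(.059,.073),g>80)]:
    q=m&(P[...,2]>zr[0])&(P[...,2]<zr[1])&(np.hypot(P[...,0]-c[0],P[...,1]-c[1])<.03); print(nm,q.sum(), cv2.minEnclosingCircle(P[q][:,:2].astype(np.float32)) if q.any() else 0)
t,_=vision.grab_frame('top'); k=cal('top')
m=cv2.inRange(cv2.cvtColor(t,cv2.COLOR_RGB2HSV),(95,90,60),(125,255,255)); _,_,st,ce=cv2.connectedComponentsWithStats(m)
for a,c in zip(st[1:],ce[1:]):
    if a[4]>500: print(a,atz(k,*c,.02).round(3))
```

```text
tcp [ 0.4877 -0.1085  0.1566] psi 69.768798903866 q7 -0.38 F [-0.6 -0.5  0.2] t 18.85
[0.081, 0.081, 0.081, 0.08, 0.08, 0.08, 0.079, 0.079, 0.078, 0.078, 0.078, 0.077, 0.077, 0.076, 0.076, 0.076, 0.076, 0.076, 0.077, 0.077, 0.077, 0.078, 0.075, 0.068, 0.064, 0.064, 0.066, 0.07, 0.079, 0.081, 0.081, 0.081, 0.081, 0.081, 0.081, 0.081]
knob 758 ((0.4976107180118561, -0.07773271948099136), 0.012013557367026806)
post 0 0
[ 287  174   52   51 1683] [ 0.512 -0.032  0.02 ]
```

View pics/w6.png

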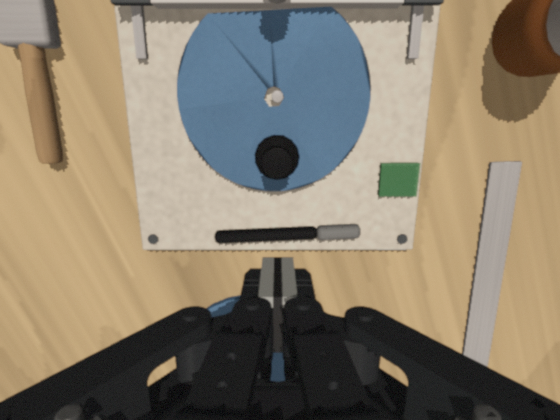

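The wrist view shows the straight edge (row ≈10, columns 205–338) lying parallel against the bar (row ≈4). The glass is still on its pin at (275,96), and nothing is touching the robot. I'm handing in.

```bash
python3 -c "
from rig import env
print(env.job_done())"
```

```text
the job is handed in; nothing more can be done
None
```

I turned the glass about 115° clockwise so its straight edge faces the bar (about 2° off parallel by picture) and slid the bar up against it. The glass is still on its pin, I did not touch the round glass (the arm hid it in the last top view), and the job is handed in at about 19 s; no verdict came back.

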